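Release the ratchet clamp and bin the tube

ROBOT

A 7-joint arm with a two-finger parallel gripper is mounted at the origin on the work surface. World frame = base frame: x ahead of the robot, y to its left, z up, the work surface at z = 0. Lengths are in m, angles in rad, forces in N, time in s.
With the tool pointing down it reaches from about 0.425 to 0.875 m from the base axis. Payload 4.7 kg.
Tool frame: the origin (TCP) lies between the finger pads; the fingertips stand 17 mm ahead of it and the grasp point (between the pads) lies 2 mm behind it (tcp_to_tips is the distance from the TCP to the fingertips, in m); z points along the fingers, y is the line along which they close (so a half turn about z gives the same grasp; the last joint's range is limited). The gripper opens to 87 mm and grips with 3 to 60 N. Pads are 19 mm wide; open, the fingers measure 117 mm over their backs; the gripper's body (75 mm by 190 mm) begins 51 mm behind the grasp point.
Start: joints at [1.25, 0.321, -0.07, 1.45, 0.023, 1.371, -0.057], TCP at [0.214, -0.614, 0.24] pointing down, gripper open.
Joint ranges: [-2.86, 2.86], [-0.3, 2.09], [-1.38, 1.24], [0.06, 2.45], [-1.56, 4.7], [0.09, 2.05], [-2.69, 2.69]. Speed limits (rad/s): [2.57, 2.57, 3.14, 3.14, 3.14, 3.14, 3.14].

INTERFACE

Orientations are given as a unit quaternion [x, y, z, w].
In Python, from workcell import state, get_image, calibration, hand_in, tcp_to_tips gives the robot as it stands.
- The arm moves only by the tool apply_moves, never from a script. Its argument "steps" is a list of rows, each a list of 7 numbers: the turn, a rotation vector about the world's x, y, z in rad, then the shift along the world's x, y, z in mm, then the closure, from -1 (fully open) to 1 (shut). In form: [[rx, ry, rz, tx, ty, tz, gripper], ...]. A call has 1 to 12 rows; each row shifts and turns the commanded pose from where the row before left it; what a row does not reach is not made up. A row lasts 1/8 s, in which the tool goes at most 62.5 mm and 10.7 degrees, less where a joint would pass 70% of its speed; a pose out of reach is approached as far as the arm can. A call is refused whole if a number of a shift passes 62.5 or a number of a turn 0.188, either way. A call with a gripper value outside its range is refused whole. The fingers move at their own pace and stop on an object; "force" is the grip in N (left out, the last holds). Time passes only in rows, so rows that do not move let the fingers close. It gives the time, the measured TCP pose, the force, the opening and the grip force at its end, in the units of the state.
- state(): the state, without advancing time (a new reading comes with each control period).
- get_image(name): name is "scene" or "side" or "wrist"; returns the picture (420x560x3 uint8, red, green, blue); there is no depth.
- calibration(name): a dict with "intrinsics" (3x3 intrinsics, pixels), "xyz" and "rotation" of the camera in the world; the wrist camera has in their place "hand_eye" (4x4, takes a point from camera to tool coordinates, whose origin is the TCP and whose axes are the flange's). Camera axes: x right, y up, looking along -z (the intrinsics and any distortion apply to the point x, -y, -z); pixel columns grow to the right and rows downward; lengths in m; the calibration is good to about 2 mm. A picture is of the moment at which its call begins: read the wrist's pose just before it. calibration takes no time and is no camera call.
- hand_in(): hands the job in; it is judged then, once.
The state is a dict: "t": time; "qpos": joint angles; "joint_vel": joint speeds; "joint_torque": joint torques, N m; "position": TCP position; "ee_rot": TCP orientation; "wrist_force": force on the tool from outside, world axes, zero at the start; "ft_torque": the same for the moment, N m; "gripper_width": finger opening in m; "grip_force": force on a finger pad.
Only numpy, scipy, OpenCV 4.12 (cv2) and the standard library are available. Lean on these libraries where they do the work, as an engineer would, in place of code of your own. Each camera call takes 0.05 s, during which the arm holds its last target. There are 200 camera calls.

TASK

A short steel tube is held upright in the ratchet clamp. Feel for the button on the pawl's tail and press it gently, no harder than it needs, to lift the sprung pawl off the ratchet wheel, and keep it lifted until the jaw has crept all the way back; then take the tube out and lower it, upright, into the empty parts bin. Leave it standing there and leave the other things where they are.

Things in the scene. Friction and masses are not known exactly. Their poses are not given: they have to be found in the camera images.
- clamp: Ratchet clamp fixed to the table, bare steel and grey. Base plate 100 x 340 x 12 mm; origin at the centre of its underside, y along the plate, z up. The tube stands on the plate at y +115 mm between a fixed vee jaw (beyond it, to y +166) and the sliding jaw's sprung pad; jaws 56 mm wide in x, 55 mm high over the table.
- wheel_hub (a point): Centre of the toothed ratchet wheel, on its axle along clamp x, at clamp y -35, z 50 mm. 72 mm across, 14 teeth, 12 mm thick. Its pinion drives the sliding jaw: one tooth is 7 mm of jaw travel.
- pawl: Sprung rocker pawl over the wheel, a steel bar 12 to 16 mm wide; origin on its pivot (clamp y -83, z 85 mm), y towards the nose, which sits 48 mm away in the teeth at the top of the wheel; the tail runs 61 mm the other way. Pressing the tail down lifts the nose; let go, it springs back. More than 16 N of pressing bends it.
- tail (a point): Fixed point at clamp y -135, z 97 mm: top of the pawl's tail bar at rest, under the button. The button is a disc 22 mm across on an adjusting screw straight over this point; at rest its top face is 11 to 35 mm over it, set differently each time (not reported; pressing does not change it).
- stop (a point): Where the tail ends its travel, 7.3 mm below tail. The nose clears the teeth with the button pressed about 5.5 mm from rest; at 7.3 mm the pawl meets a rigid stop. Pressing takes 2 to 3 N at first, 6 to 11 N to drag the nose off the loaded tooth (the polished button swings up to 5 mm sideways under the finger), then 5 to 9 N to keep it up.
- jaw (a joint): Travel of the sliding jaw, m: 0 clamped on the tube, 0.034 fully backed off (end stop). While the pawl is held up, a return spring pushes the jaw back by itself in about 3 s, towards the wheel; let down too soon, the pawl catches the next tooth and can be pressed again.
- tube_mid (a point): The clamped part: plain steel tube standing upright, 36 mm outside diameter, 100 mm tall, 3.5 mm wall, 0.2 to 0.33 kg; the point is on its axis half-way up. In the clamp its top is 112 mm over the table, 57 mm over the jaws' tops.
- bin_empty: The empty one of two like open steel bins fixed on the table, 100 x 100 mm, 35 mm high, walls and floor 3 mm; origin at the centre of its underside, z up.
- bin_used: The other bin, same size and frame; it already holds a shorter tube.
- stub_mid (a point): Middle of the shorter steel tube (36 mm diameter, 70 mm tall) standing in the other bin; bystander.
- driver_grip (a point): Handle of a screwdriver lying beyond the clamp; bystander.
- block_mid (a point): Centre of a 35 x 50 x 25 mm steel block lying on the robot's side of the clamp; bystander.
- wrench_grip (a point): Handle of a wrench lying on the table's far part; bystander.
- hammer_grip (a point): Handle of a hammer lying at the right (-y); bystander.
- can_mid (a point): Middle of a spray can, 64 mm across, 170 mm tall, standing at the far left; bystander.
- slug_mid (a point): Centre of a steel disc, 50 mm across, 30 mm tall, at the far right; bystander.
- tube: The same tube; origin at the centre of its underside, z along its axis.
Not all that is in view belongs to the job. What is shaped like the bin_empty but blue or green is not meant.

How it is judged:
On the way, in this order (a step that is already met when the one before it is completed fails the run):
1. the jaw is fully backed off with the tube still standing in the clamp (value of joint jaw above 0.0325 m and angle between tube_mid's own z axis and vertical below 0.1 rad and z of tube_mid in the frame of clamp below 0.07 m), for 0.2 s.
2. the tube is lowered to the empty bin's floor while still held (x of tube_mid in the frame of bin_empty between -0.047 and 0.047 m and y of tube_mid in the frame of bin_empty between -0.047 and 0.047 m and z of tube_mid in the frame of bin_empty below 0.062 m and contact force between tube and the fingers above 1 N), for 0.05 s.
At the end, for the whole second after the job is handed in: the tube stands upright (within 0.1 rad) and at rest on the floor of the empty bin, inside its walls, let go, and the jaw is fully backed off (over 32.5 mm) (x of tube_mid in the frame of bin_empty between -0.047 and 0.047 m and y of tube_mid in the frame of bin_empty between -0.047 and 0.047 m and z of tube_mid in the frame of bin_empty below 0.058 m and angle between tube_mid's own z axis and vertical below 0.1 rad and linear speed of tube below 0.02 m/s and value of joint jaw above 0.0325 m); the robot touches nothing.
It fails at once if the pawl is pressed with more than 16 N (contact force between pawl and the fingers above 16 N or contact force between pawl and the arm above 16 N).
It fails at once if a bystander is moved by more than 25 mm (distance of any of driver_grip, block_mid, wrench_grip, hammer_grip, can_mid, slug_mid, stub_mid from where it was at the start of the episode above 0.025 m).
It also fails if it takes over 72 s, if anything falls off the work surface, if the arm or the gripper's body presses on something with over 40 N, if the wrist force passes 120 N, or if a joint passes its speed limit or range.

## Working session

There is one attempt and no reset: what is moved stays moved. The work goes in short steps, Python scripts to look and compute and a tool call to move; the robot and the scene stay as the last step left them, time stands still between calls to the robot, and variables do not carry over. Pictures are saved under pics/ and viewed, at most 13 in all, crops included, and the job is handed in when it is done.

Besides the shell and the picture viewer there is one more tool, called after "Request:" as name([rows], argument=value, ...), one row to a line, values as JSON. apply_moves: Moves the arm, as the interface text tells. Its arguments: {"type":"object","properties":{"steps":{"type":"array"},"force":{"type":"number"}},"required":["steps"]}

```bash
mkdir -p pics; ls; python3 - <<'E'
from workcell import *
import cv2,numpy as np
print(state())
ims=[]
for n in ["scene","side"]:
    c=calibration(n);print(n,{k:np.round(v,4).tolist() if not isinstance(v,str) else v for k,v in c.items()})
    im=get_image(n);cv2.imwrite(f"pics/{n}0.png",im[:,:,::-1])
print(calibration("wrist"),tcp_to_tips)
E
```

```text
pics
{'t': 0.0, 'qpos': array([ 1.25007708,  0.3218343 , -0.07010558,  1.45169   ,  0.02260476,
        1.37079836, -0.05690046]), 'joint_vel': array([-0.00141766, -0.0026165 , -0.00105584,  0.00141157,  0.0003507 ,
        0.00014639, -0.00115451]), 'joint_torque': array([ 8.41359656e-05, -4.91288352e+01, -4.03519431e-01, -3.12532532e+01,
       -6.37794798e-02,  4.37053211e-02,  2.15193263e-04]), 'position': array([ 0.21337953, -0.61341706,  0.23844678]), 'ee_rot': array([ 9.86014976e-01,  1.66653902e-01, -2.09615123e-04, -9.48368661e-04]), 'wrist_force': array([-0.78192564,  0.27439618,  0.09393607]), 'ft_torque': array([-0.02955859, -0.03191662,  0.01527021]), 'grip_force': 0.0, 'gripper_width': 0.08689364813068766}
scene {'intrinsics': [[421.0142, 0.0, 283.0928], [0.0, 421.0142, 204.8794], [0.0, 0.0, 1.0]], 'xyz': [1.53, -0.132, 0.9255], 'rotation': [0.3147, 0.2831, 0.6261, 0.6548]}
side {'intrinsics': [[386.0548, 0.0, 282.4879], [0.0, 386.0548, 204.1358], [0.0, 0.0, 1.0]], 'xyz': [0.5238, -0.7451, 0.722], 'rotation': [0.4145, -0.0176, -0.0194, 0.9097]}
{'intrinsics': array([[340.36549058,   0.        , 284.26347147],
       [  0.        , 340.36549058, 207.38586441],
       [  0.        ,   0.        ,   1.        ]]), 'hand_eye': array([[-5.94139514e-04,  9.66244039e-01,  2.57627840e-01,
         7.09437779e-02],
       [ 9.99999699e-01,  7.02455571e-04, -3.28396860e-04,
        -1.32491626e-03],
       [-4.98283620e-04,  2.57627567e-01, -9.66244166e-01,
        -1.45127625e-01],
       [ 0.00000000e+00,  0.00000000e+00,  0.00000000e+00,
         1.00000000e+00]])} 0.017
```

View pics/scene0.png

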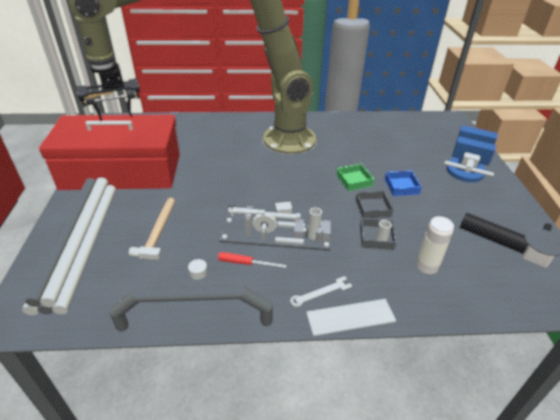

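View pics/side0.png

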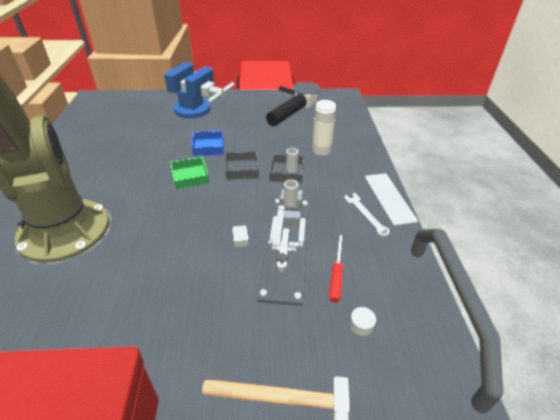

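The scene view shows the clamp at (220–330, 205–248), the empty bin at (375, 205) and the used bin at (378, 235). The side view shows the tube top at (290, 187), the empty bin at (242, 165) and the clamp's near edge at about row 298. I'll enlarge the clamp and bins from both cameras.

```bash
cat > h.py <<'E'
import numpy as np,cv2
from workcell import *
from scipy.spatial.transform import Rotation as R
def cam(n,s=None):
    c=calibration(n)
    if n=="wrist":
        T=np.eye(4);T[:3,:3]=R.from_quat(s["ee_rot"]).as_matrix();T[:3,3]=s["position"]
        M=T@c["hand_eye"];return c["intrinsics"],M[:3,:3],M[:3,3]
    return c["intrinsics"],R.from_quat(c["rotation"]).as_matrix(),np.array(c["xyz"])
def ray(C,u,v):
    K,Rm,p=C;d=Rm@np.array([(u-K[0,2])/K[0,0],-(v-K[1,2])/K[1,1],-1]);return p,d/np.linalg.norm(d)
def onz(C,u,v,z):
    p,d=ray(C,u,v);return p+d*(z-p[2])/d[2]
def proj(C,P):
    K,Rm,p=C;q=Rm.T@(np.asarray(P)-p);return K[0,0]*q[0]/-q[2]+K[0,2],K[1,2]-K[1,1]*q[1]/-q[2]
def tri(rs):
    A=0;b=0
    for p,d in rs:
        M=np.eye(3)-np.outer(d,d);A=A+M;b=b+M@p
    return np.linalg.solve(A,b)
E
python3 - <<'E'
import cv2
a=cv2.imread("pics/scene0.png")[160:260,210:410];b=cv2.imread("pics/side0.png")[145:305,215:325]
a=cv2.resize(a,None,fx=4,fy=4,interpolation=cv2.INTER_CUBIC);cv2.imwrite("pics/a.png",a)
b=cv2.resize(b,None,fx=3.75,fy=3.75,interpolation=cv2.INTER_CUBIC);cv2.imwrite("pics/b.png",b)
E
```

```text
(no output)
```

View pics/a.png

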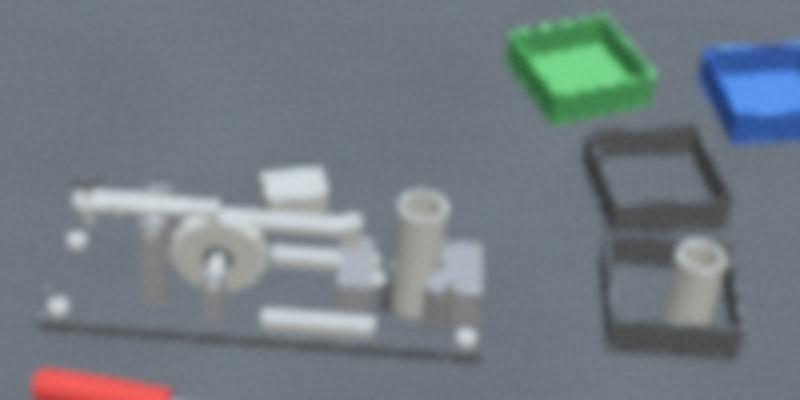

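View pics/b.png

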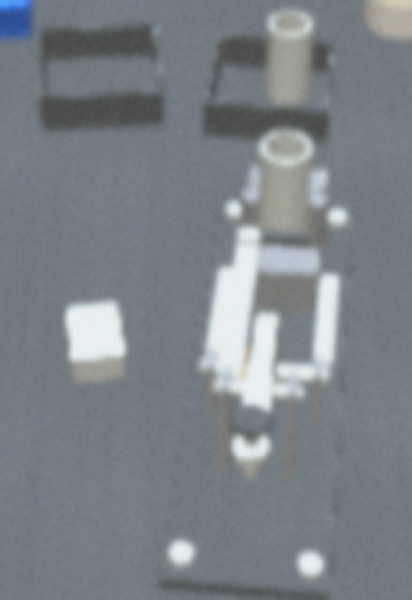

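Crops: the scene crop shows the pawl bar from (75, 198) to (220, 205) with a dark button near (85, 185). The tube top is at (423, 205) and the empty bin's rim is about (585–730, 130–215). In the side crop, the tube top is at (286, 148), the button is around (250, 425), and the plate screws are at (181, 552), (310, 563), (233, 209) and (338, 215).

```bash
python3 - <<'E'
from h import *
S,D=cam("scene"),cam("side")
s=lambda u,v:(210+u/4-.4,160+v/4-.4); d=lambda u,v:(215+u/3.75-.4,145+v/3.75-.4)
pr=lambda a,b:tri([ray(S,*s(*a)),ray(D,*d(*b))])
print("tube",onz(S,*s(423,205),.112),onz(D,*d(286,148),.112),pr((423,205),(286,148)))
print("scr",[onz(D,*d(*q),.017).round(4).tolist() for q in [(181,552),(310,563),(233,209),(338,215)]])
print("scrS",[onz(S,*s(*q),.017).round(4).tolist() for q in [(77,240),(58,305),(467,337)]])
print("edge",onz(D,*d(160,583),.006),onz(D,*d(328,597),.006))
print("edgeS",onz(S,*s(40,322),.006),onz(S,*s(480,357),.006))
print("btn",pr((85,185),(250,420)),pr((77,198),(250,445)))
print("binD",[onz(D,*d(*q),.035).round(4).tolist() for q in [(42,32),(155,28),(161,97),(41,97)]])
print("binS",[onz(S,*s(*q),.035).round(4).tolist() for q in [(585,140),(692,128),(730,205),(610,210)]])
E
```

```text
tube [0.59042294 0.03539417 0.112     ] [0.59386228 0.03322745 0.112     ] [0.59318856 0.0342073  0.11283536]
scr [[0.5175, -0.2283, 0.017], [0.5927, -0.239, 0.017], [0.5601, 0.0815, 0.017], [0.6383, 0.0721, 0.017]]
scrS [[0.5157, -0.2288, 0.017], [0.5901, -0.2402, 0.017], [0.6348, 0.0709, 0.017]]
edge [ 0.50484079 -0.24174497  0.006     ] [ 0.6024206  -0.25519083  0.006     ]
edgeS [ 0.59707891 -0.25435293  0.006     ] [0.64551686 0.08034085 0.006     ]
btn [ 0.55865019 -0.2139788   0.11277139] [ 0.55843953 -0.22077195  0.09981102]
binD [[0.4059, 0.2972, 0.035], [0.5017, 0.3008, 0.035], [0.5067, 0.2007, 0.035], [0.4108, 0.2034, 0.035]]
binS [[0.4206, 0.1998, 0.035], [0.4066, 0.2961, 0.035], [0.5087, 0.3031, 0.035], [0.5121, 0.203, 0.035]]
```

Request:
apply_moves([
  [0,0,0,0,0,50,1],
  [0,0,0,0,0,50,1],
  [0,0,-0.05,35,40,0,1],
  [0,0,-0.05,35,40,0,1],
  [0,0,-0.05,35,40,0,1],
  [0,0,-0.05,35,40,0,1],
  [0,0,-0.05,35,40,0,1],
  [0,0,-0.05,35,40,0,1],
  [0,0,-0.05,35,40,0,1],
  [0,0,-0.05,35,40,-30,1],
  [0,0,-0.05,35,40,-30,1],
  [0,0,-0.026,30,40,-30,1],
])

```text
t: 1.6
position: [0.5594, -0.2124, 0.2483]
ee_rot: [0.997, -0.071, -0.0, -0.0]
wrist_force: [1.6, -0.3, -0.6]
gripper_width: 0.0004
grip_force: 0.0
```

```bash
python3 - <<'E'
from h import *
get_image("side");get_image("side")
s=state();im=get_image("wrist");cv2.imwrite("pics/w1.png",im[:,:,::-1])
print(s["t"],s["position"],s["ee_rot"],s["wrist_force"],s["gripper_width"])
W=cam("wrist",s)
for z in (.108,.12,.132):print(proj(W,[.558,-.212,z]))
E
```

```text
1.7 [ 0.55975644 -0.20550409  0.24512568] [ 0.99785815 -0.06527202 -0.00275786 -0.00332843] [-0.16201405  0.5937022   0.5990816 ] 0.0003864175921863883
(np.float64(294.731451131694), np.float64(201.91952633412))
(np.float64(295.07325509729185), np.float64(205.54342281039027))
(np.float64(295.444625496388), np.float64(209.48079047176816))
```

View pics/w1.png

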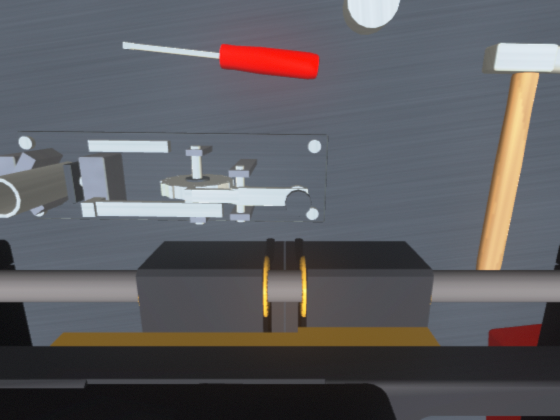

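The wrist view shows the dark button disc at (298, 202), right where predicted. The gripper is closed, with its blocks at the bottom of the image.

Request:
apply_moves([
  [0,0,0,0,0,-20,1],
  [0,0,0,0,0,-20,1],
  [0,0,0,0,0,0,1],
  [0,0,0,0,0,0,1],
  [0,0,0,0,0,0,1],
])

```text
t: 2.38
position: [0.559, -0.2145, 0.2109]
ee_rot: [0.997, -0.071, 0.001, 0.0]
wrist_force: [0.4, 0.1, -0.2]
gripper_width: 0.0006
grip_force: 0.0
```

```bash
python3 - <<'E'
from h import *
for i in range(4):
    s=state();im=get_image("wrist");print(s["t"],s["position"].round(4),s["ee_rot"].round(4),s["wrist_force"].round(2))
cv2.imwrite("pics/w2.png",im[:,:,::-1])
W=cam("wrist",s)
for z in (.097,.108,.12,.132):print(proj(W,[.558,-.212,z]))
c=im[170:260,230:360];cv2.imwrite("pics/w2c.png",cv2.resize(c[:,:,::-1],None,fx=6,fy=6,interpolation=cv2.INTER_CUBIC))
E
```

```text
2.375 [ 0.559  -0.2145  0.2109] [ 9.975e-01 -7.080e-02  9.000e-04  4.000e-04] [ 0.35  0.08 -0.21]
2.425 [ 0.559  -0.2143  0.2107] [ 9.975e-01 -7.070e-02  8.000e-04  4.000e-04] [ 0.28 -0.63  0.26]
2.475 [ 0.5589 -0.2142  0.2105] [ 9.975e-01 -7.060e-02  6.000e-04  3.000e-04] [-0.39  0.1  -0.58]
2.525 [ 0.5589 -0.2141  0.2103] [ 9.975e-01 -7.050e-02  5.000e-04  2.000e-04] [-0.24  0.79  0.65]
(np.float64(283.5523224026345), np.float64(210.6652716454617))
(np.float64(283.52841534752605), np.float64(214.53044343693205))
(np.float64(283.4999772649301), np.float64(219.12816884286616))
(np.float64(283.46872383275576), np.float64(224.1810657337173))
```

View pics/w2c.png

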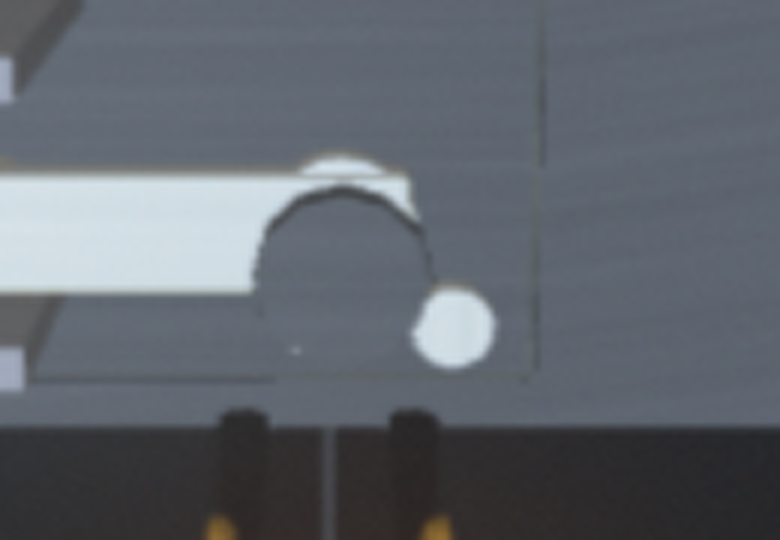

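The crop shows the button disc centred near (287, 217) in the wrist image, about 30 px wide. That puts its top at z ≈ 0.11 m and its centre at about (0.558, −0.2145). I'll descend to just above it.

Request:
apply_moves([
  [0,0,0,-1,0,-30,1],
  [0,0,0,0,0,-25,1],
  [0,0,0,0,0,-10,1],
  [0,0,0,0,0,-3,1],
  [0,0,0,0,0,0,1],
  [0,0,0,0,0,0,1],
  [0,0,0,0,0,0,1],
])

```text
t: 3.45
position: [0.5579, -0.2141, 0.1423]
ee_rot: [0.998, -0.071, 0.001, 0.0]
wrist_force: [0.8, 1.2, 0.7]
gripper_width: 0.0004
grip_force: 0.0
```

Request:
apply_moves([
  [0,0,0,0,0,-1,1],
  [0,0,0,0,0,-1,1],
  [0,0,0,0,0,-1,1],
])

```text
t: 3.82
position: [0.5575, -0.2139, 0.1385]
ee_rot: [0.998, -0.071, -0.0, 0.0]
wrist_force: [0.1, 0.4, 0.5]
gripper_width: 0.0004
grip_force: 0.0
```

Request:
apply_moves([
  [0,0,0,0,0,-1,1],
  [0,0,0,0,0,-1,1],
  [0,0,0,0,0,0,1],
])

```text
t: 4.2
position: [0.5575, -0.2139, 0.1364]
ee_rot: [0.998, -0.071, -0.0, -0.0]
wrist_force: [0.6, -0.4, -0.6]
gripper_width: 0.0004
grip_force: 0.0
```

Request:
apply_moves([
  [0,0,0,0,0,-1,1],
  [0,0,0,0,0,-1,1],
  [0,0,0,0,0,0,1],
])

```text
t: 4.58
position: [0.5577, -0.2143, 0.1356]
ee_rot: [0.998, -0.071, 0.0, 0.0]
wrist_force: [-1.4, 0.1, 5.5]
gripper_width: 0.0002
grip_force: 2.5
```

Request:
apply_moves([
  [0,0,0,0,0,0,1],
  [0,0,0,0,0,0,1],
])

```text
t: 4.82
position: [0.5577, -0.2143, 0.1356]
ee_rot: [0.998, -0.071, 0.0, 0.0]
wrist_force: [-1.3, 1.1, 5.8]
gripper_width: 0.0006
grip_force: 2.5
```

Request:
apply_moves([
  [0,0,0,0,0,-1,1],
  [0,0,0,0,0,0,1],
])

```text
t: 5.08
position: [0.5577, -0.2147, 0.1349]
ee_rot: [0.997, -0.071, 0.0, 0.001]
wrist_force: [-2.9, -1.1, 6.3]
gripper_width: 0.0004
grip_force: 3.1
```

Request:
apply_moves([
  [0,0,0,0,0,-1,1],
  [0,0,0,0,0,0,1],
])

```text
t: 5.32
position: [0.5576, -0.2152, 0.1341]
ee_rot: [0.997, -0.071, 0.0, 0.001]
wrist_force: [-1.8, -0.6, 7.3]
gripper_width: 0.0003
grip_force: 3.6
```

Request:
apply_moves([
  [0,0,0,0,0,-0.5,1],
  [0,0,0,0,0,0,1],
])

```text
t: 5.58
position: [0.5576, -0.2154, 0.1337]
ee_rot: [0.997, -0.071, 0.0, 0.001]
wrist_force: [-2.4, -1.4, 6.9]
gripper_width: 0.0008
grip_force: 3.8
```

Request:
apply_moves([
  [0,0,0,0,0,-0.5,1],
  [0,0,0,0,0,0,1],
])

```text
t: 5.82
position: [0.5579, -0.2155, 0.1334]
ee_rot: [0.997, -0.071, 0.001, 0.001]
wrist_force: [-2.9, -0.8, 7.8]
gripper_width: 0.0006
grip_force: 3.9
```

Request:
apply_moves([
  [0,0,0,0,0,-0.5,1],
  [0,0,0,0,0,-0.5,1],
  [0,0,0,0,0,0,1],
])

```text
t: 6.2
position: [0.558, -0.2158, 0.1326]
ee_rot: [0.997, -0.071, 0.001, 0.001]
wrist_force: [-2.0, -1.9, 9.1]
gripper_width: 0.0003
grip_force: 4.2
```

Request:
apply_moves([
  [0,0,0,0,0,-0.5,1],
  [0,0,0,0,0,-0.5,1],
  [0,0,0,0,0,0,1],
])

```text
t: 6.58
position: [0.5582, -0.2161, 0.1317]
ee_rot: [0.997, -0.071, 0.001, 0.002]
wrist_force: [-2.3, -1.7, 8.1]
gripper_width: 0.0005
grip_force: 4.2
```

```bash
python3 - <<'E'
from h import *
im=get_image("side");s=state();cv2.imwrite("pics/s2.png",cv2.resize(im[175:305,230:330,::-1],None,fx=4.5,fy=4.5,interpolation=cv2.INTER_CUBIC))
print(s["position"],s["wrist_force"])
E
```

```text
[ 0.55815803 -0.21611411  0.13167591] [-1.93211248 -2.57059368  8.06294727]
```

Request:
apply_moves([
  [0,0,0,0,0,-0.5,1],
  [0,0,0,0,0,0,1],
])

```text
t: 6.88
position: [0.5583, -0.2163, 0.1309]
ee_rot: [0.997, -0.071, 0.001, 0.002]
wrist_force: [-1.9, -3.6, 5.3]
gripper_width: 0.0005
grip_force: 3.1
```

Request:
apply_moves([
  [0,0,0,0,0,-0.5,1],
  [0,0,0,0,0,0,1],
])

```text
t: 7.12
position: [0.5583, -0.2164, 0.1305]
ee_rot: [0.997, -0.071, 0.001, 0.002]
wrist_force: [-1.9, -3.6, 6.5]
gripper_width: 0.0006
grip_force: 3.5
```

Request:
apply_moves([
  [0,0,0,0,0,-0.5,1],
  [0,0,0,0,0,0,1],
])

```text
t: 7.38
position: [0.5582, -0.2167, 0.13]
ee_rot: [0.997, -0.071, 0.001, 0.002]
wrist_force: [-0.8, -3.1, 7.3]
gripper_width: 0.0003
grip_force: 3.7
```

```bash
python3 - <<'E'
from h import *
im=get_image("side");s=state();cv2.imwrite("pics/s3.png",im[:,:,::-1])
print(s["position"],s["wrist_force"])
a=cv2.imread("pics/side0.png")[175:305,230:330];b=im[175:305,230:330,::-1]
cv2.imwrite("pics/cmp.png",cv2.resize(np.hstack([a,b]),None,fx=4,fy=4,interpolation=cv2.INTER_CUBIC))
E
```

```text
[ 0.55822129 -0.21663131  0.13005791] [-1.24744092 -4.01416598  8.55923228]
```

View pics/cmp.png

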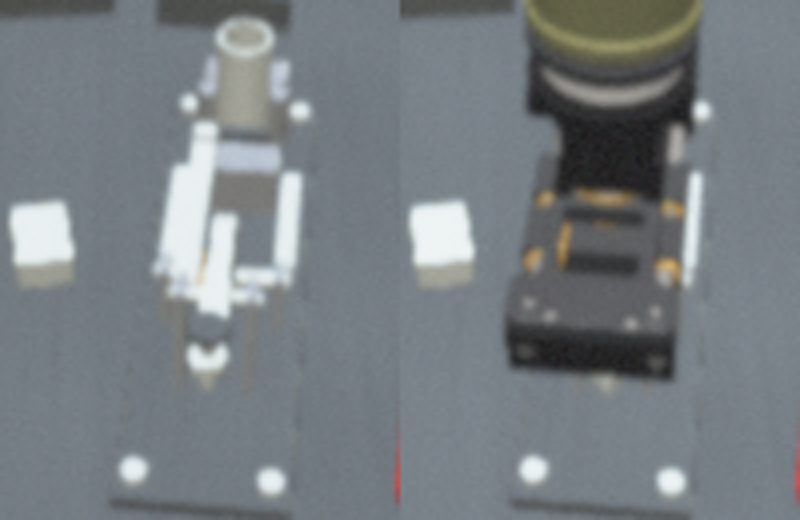

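The gripper hides the clamp in the side view. The force dropped from 8 to 5 N at t = 6.9, so the nose is off the tooth. I'll hold and check the jaw in the scene view.

Request:
apply_moves([
  [0,0,0,0,0,0,1],
  [0,0,0,0,0,0,1],
  [0,0,0,0,0,0,1],
  [0,0,0,0,0,0,1],
  [0,0,0,0,0,0,1],
  [0,0,0,0,0,0,1],
  [0,0,0,0,0,0,1],
  [0,0,0,0,0,0,1],
  [0,0,0,0,0,0,1],
  [0,0,0,0,0,0,1],
  [0,0,0,0,0,0,1],
  [0,0,0,0,0,0,1],
])

```text
t: 8.93
position: [0.5582, -0.2166, 0.13]
ee_rot: [0.997, -0.071, 0.001, 0.002]
wrist_force: [-1.5, -3.1, 7.2]
gripper_width: 0.0003
grip_force: 3.7
```

Request:
apply_moves([
  [0,0,0,0,0,0,1],
  [0,0,0,0,0,0,1],
  [0,0,0,0,0,0,1],
  [0,0,0,0,0,0,1],
  [0,0,0,0,0,0,1],
  [0,0,0,0,0,0,1],
  [0,0,0,0,0,0,1],
  [0,0,0,0,0,0,1],
  [0,0,0,0,0,0,1],
  [0,0,0,0,0,0,1],
  [0,0,0,0,0,0,1],
  [0,0,0,0,0,0,1],
])

```text
t: 10.42
position: [0.5582, -0.2166, 0.1301]
ee_rot: [0.997, -0.071, 0.001, 0.002]
wrist_force: [-1.7, -4.0, 7.1]
gripper_width: 0.0001
grip_force: 3.7
```

Request:
apply_moves([
  [0,0,0,0,0,0,1],
  [0,0,0,0,0,0,1],
  [0,0,0,0,0,0,1],
  [0,0,0,0,0,0,1],
  [0,0,0,0,0,0,1],
  [0,0,0,0,0,0,1],
  [0,0,0,0,0,0,1],
  [0,0,0,0,0,0,1],
])

```text
t: 11.42
position: [0.5582, -0.2167, 0.13]
ee_rot: [0.997, -0.071, 0.001, 0.002]
wrist_force: [-0.7, -2.3, 6.9]
gripper_width: 0.0004
grip_force: 3.7
```

```bash
python3 - <<'E'
from h import *
im=get_image("scene")
a=cv2.imread("pics/scene0.png")[190:255,210:350];b=im[190:255,210:350,::-1]
cv2.imwrite("pics/cmp2.png",cv2.resize(np.vstack([a,b]),None,fx=4.5,fy=4.5,interpolation=cv2.INTER_CUBIC))
E
```

```text
(no output)
```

View pics/cmp2.png

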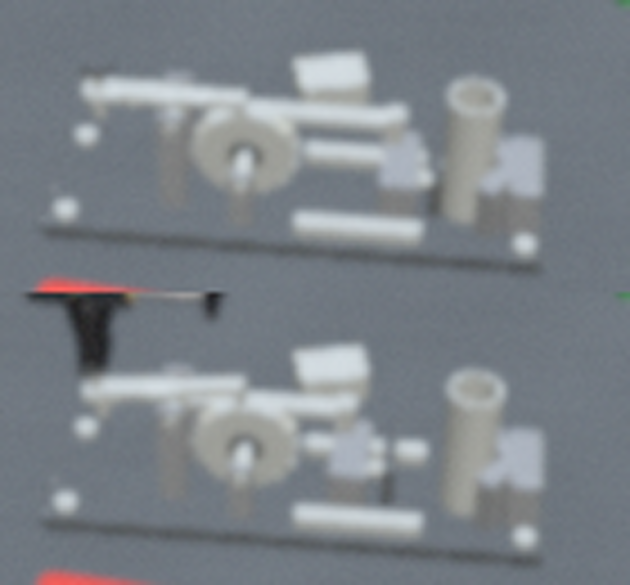

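The jaw (lower half) has moved back about 12 px, or ≈35 mm, which is full travel. The tube is still upright at (475, 385). Next I'll release the button, open the gripper and go above the tube.

Request:
apply_moves([
  [0,0,0,0,0,20,1],
  [0,0,0,0,0,50,1],
  [0,0,0,0,0,50,0],
  [0,0,0,7,50,0,-1],
  [0,0,0,7,50,0,-1],
  [0,0,0,7,50,0,-1],
  [0,0,0,7,50,0,-1],
  [0,0,0,7,49,0,-1],
  [0,0,0,0,0,0,-1],
  [0,0,0,0,0,0,-1],
  [0,0,0,0,0,0,-1],
  [0,0,0,0,0,0,-1],
])

```text
t: 12.98
position: [0.5926, 0.0336, 0.2482]
ee_rot: [0.997, -0.072, -0.0, 0.0]
wrist_force: [-0.1, 0.1, 0.0]
gripper_width: 0.0856
grip_force: 0.0
```

```bash
python3 - <<'E'
from h import *
for i in range(3): s=state();im=get_image("wrist")
print(s["t"],s["position"].round(4),s["ee_rot"].round(4),s["wrist_force"].round(2),s["gripper_width"])
W=cam("wrist",s)
print(proj(W,[.593,.035,.112]),proj(W,[.593,.035,.012]))
cv2.imwrite("pics/w3.png",im[:,:,::-1])
E
```

```text
13.075 [0.5926 0.0341 0.2481] [ 9.975e-01 -7.130e-02  0.000e+00  1.000e-04] [-0.23 -0.48 -0.21] 0.0862815737584163
(np.float64(284.80565773908927), np.float64(201.75944929914272)) (np.float64(284.65118059538906), np.float64(180.48737280675334))
```

View pics/w3.png

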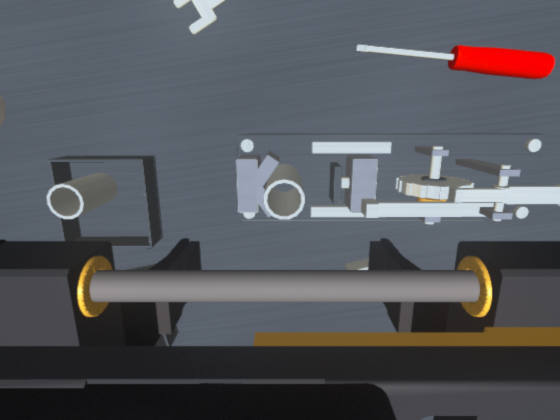

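The wrist view shows the tube's top ring at (284, 199), within 3 px of prediction. The sliding jaw is fully back near (365, 185). I'll go down and grasp.

Request:
apply_moves([
  [0,0,0,1.5,0,-50,-1],
  [0,0,0,0,0,-50,-1],
  [0,0,0,0,0,-40,-1],
  [0,0,0,0,0,-18,-1],
  [0,0,0,0,0,0,-1],
  [0,0,0,0,0,0,-1],
  [0,0,0,0,0,0,0],
  [0,0,0,0,0,0,0.3],
  [0,0,0,0,0,0,1],
  [0,0,0,0,0,0,1],
  [0,0,0,0,0,0,1],
  [0,0,0,0,0,0,1],
], force=25)

```text
t: 14.62
position: [0.594, 0.0345, 0.0901]
ee_rot: [0.998, -0.071, -0.0, 0.001]
wrist_force: [-0.2, -0.9, -0.8]
gripper_width: 0.0357
grip_force: 25.1
```

Request:
apply_moves([
  [0,0,0,0,0,10,1],
  [0,0,0,0,0,30,1],
  [0,0,0,0,0,40,1],
  [0,0,0,0,0,40,1],
  [0,0,0,-15,20,0,1],
  [0,0,0,-25,40,0,1],
  [0,0,0,-25,40,0,1],
  [0,0,0,-25,40,0,1],
  [0,0,0,-25,40,0,1],
  [0,0,0,-20,35,0,1],
  [0,0,0,0,0,0,1],
  [0,0,0,0,0,0,1],
])

```text
t: 16.12
position: [0.458, 0.2498, 0.2092]
ee_rot: [0.998, -0.07, -0.001, 0.001]
wrist_force: [0.2, 0.2, -1.4]
gripper_width: 0.0354
grip_force: 25.0
```

```bash
python3 - <<'E'
from h import *
for i in range(2): s=state();im=get_image("wrist")
sc=get_image("scene")
print(s["position"].round(4),s["gripper_width"],s["grip_force"])
W=cam("wrist",s);S=cam("scene")
for dx in(-.05,.05):
  for dy in(-.05,.05):
    P=[.459+dx,.2505+dy,.035];q=tuple(int(round(t)) for t in proj(W,P));r=tuple(int(round(t)) for t in proj(S,P))
    im=cv2.circle(im.copy(),q,3,(255,0,0),1);
c=cv2.resize(sc[130:270,290:430],(420,420),interpolation=cv2.INTER_CUBIC)
v=np.hstack([cv2.resize(im,(380,285)),cv2.resize(c,(285,285))]);cv2.imwrite("pics/w4.png",cv2.resize(v[:,:,::-1],(800,343)))
E
```

```text
[0.4587 0.2492 0.2093] 0.0352774117588386 24.998429864645004
```

View pics/w4.png

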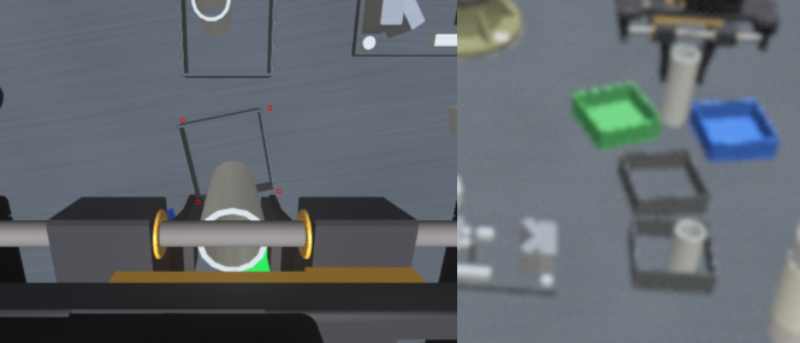

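The wrist view shows the empty bin's corners at about (181, 125), (260, 109), (272, 187) and (197, 200), 3–10 px left of my red marks, which is about +4 mm in y. The tube is upright. I'll shift and lower.

Request:
apply_moves([
  [0,0,0,0,3,-40,1],
  [0,0,0,0,0,-40,1],
  [0,0,0,0,0,-30,1],
  [0,0,0,0,0,-12,1],
  [0,0,0,0,0,-3,1],
  [0,0,0,0,0,0,1],
  [0,0,0,0,0,0,1],
])

```text
t: 17.15
position: [0.4599, 0.2534, 0.0863]
ee_rot: [0.998, -0.071, 0.001, -0.0]
wrist_force: [-0.0, 0.1, -1.4]
gripper_width: 0.0352
grip_force: 25.0
```

Request:
apply_moves([
  [0,0,0,0,0,-1,1],
  [0,0,0,0,0,-1,1],
  [0,0,0,0,0,0,1],
])

```text
t: 17.52
position: [0.459, 0.2531, 0.0831]
ee_rot: [0.998, -0.071, -0.0, 0.0]
wrist_force: [-0.7, 0.2, -1.9]
gripper_width: 0.0354
grip_force: 25.0
```

Request:
apply_moves([
  [0,0,0,0,0,-1,1],
  [0,0,0,0,0,-1,1],
  [0,0,0,0,0,0,1],
])

```text
t: 17.9
position: [0.4591, 0.2531, 0.0811]
ee_rot: [0.998, -0.071, 0.0, 0.0]
wrist_force: [-0.1, -0.5, -0.8]
gripper_width: 0.0354
grip_force: 25.0
```

Request:
apply_moves([
  [0,0,0,0,0,-0.5,1],
  [0,0,0,0,0,-0.5,1],
  [0,0,0,0,0,0,1],
])

```text
t: 18.27
position: [0.4593, 0.2531, 0.081]
ee_rot: [0.998, -0.071, 0.0, 0.0]
wrist_force: [-2.3, -2.9, 5.8]
gripper_width: 0.0354
grip_force: 25.0
```

On the floor, with the force up from about -1 to 5.8 N. I'll open the gripper and retreat upward.

Request:
apply_moves([
  [0,0,0,0,0,0,0.1],
  [0,0,0,0,0,0,-0.3],
  [0,0,0,0,0,0,-1],
  [0,0,0,0,0,0,-1],
  [0,0,0,0,0,0,-1],
  [0,0,0,0,0,0,-1],
  [0,0,0,0,0,20,-1],
  [0,0,0,0,0,40,-1],
  [0,0,0,0,0,50,-1],
  [0,0,0,0,0,40,-1],
  [0,0,0,0,0,0,-1],
  [0,0,0,0,0,0,-1],
])

```text
t: 19.77
position: [0.4587, 0.2528, 0.2295]
ee_rot: [0.998, -0.071, -0.0, 0.0]
wrist_force: [0.2, 0.4, -0.9]
gripper_width: 0.0874
grip_force: 0.0
```

```bash
python3 - <<'E'
from h import *
s=state();im=get_image("wrist");sc=get_image("scene")
print(s["position"],s["gripper_width"],s["grip_force"])
c=cv2.resize(sc[150:260,210:410],(420,231),interpolation=cv2.INTER_CUBIC)
v=np.vstack([cv2.resize(im,(420,315)),c]);cv2.imwrite("pics/w5.png",v[:,:,::-1])
E
```

```text
[0.45873462 0.2527747  0.22949209] 0.08740380947541097 0.0
```

View pics/w5.png

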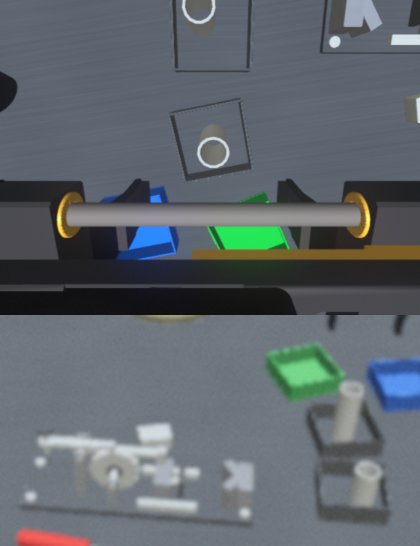

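The tube stands upright inside the empty bin: ring at (213, 152), bin centred near (210, 138). The jaw is still backed off and the gripper is clear, so I'm handing in.

```bash
python3 -c "from workcell import *;print(hand_in())"
```

```text
the job is handed in; nothing more can be done
None
```

The tube is standing upright in the empty bin with the jaw fully backed off. The pawl button took about 9 N at most by the wrist readings, no other item was touched as far as I saw, and the job is handed in; no verdict was returned.

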